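Shut the flower dryer and peel off the next packing tray

TASK

The batch is in the drying cabinet: push its door shut until it clicks home on the catch, so that the next batch can be laid out. Then take the top tray off the sticky nested stack by its orange corner tab, peeling that corner up a few centimetres first while the opposite corner still sits in the nest, and finish holding the tray in the gripper, level and still, centred over the green mat, about 20 cm above the bench. Leave the other things on the bench where they are, and the door shut.

Things in the scene. Friction and masses are not known exactly. Their poses are not given: they have to be found in the camera images.
- door (a joint): drying cabinet's door angle, rad: 0 = shut, grows as it swings out over the bench (starts 0.45 to 1.0). Upright hinge, a little stiff; the door stays where it is left. A sprung ball catch resists from 0.08 to about 0.04 rad (some 6 N at the free edge); past that it draws the door to its stop at 0. Pushing further only loads the stop.
- door_hinge (a point): point on the door's upright hinge axis, 210 mm above the bench, at the end of the cabinet front nearer the robot; the axis lies in the plane of the door's inner face. The white cabinet, 300 x 300 mm and 245 mm tall, stands at the left and faces the middle of the bench.
- door_push (a point): point on the door's flat outer face, 240 mm from the hinge along the door, 210 mm above the bench; turns with the door. x: direction to push (square into the door), y: along the door to the hinge, z up. Grey frame with glass, 290 mm wide, 15 mm thick, top edge 230 mm above the bench. A bar handle 32 mm nearer the free edge sticks out 43 mm, up to 155 mm above the bench.
- stack: lower trays in a holder fixed to the bench, 250 x 180 mm, top 75 mm above the bench; origin on the bench under its centre, x along its long side, z up. At mid-side of all four sides a white sprung bead on a post (89 mm tall, 18 mm out from the rim) grips the top tray's rim (some 4 N each), freed once the rim there is 9 mm up. Straight up takes some 15 N, corner first some 10 N at the tab.
- tray_center (a point): top tray (kraft-brown formed tray, 250 x 180 mm, about 0.1 kg): centre of its rim's underside, 75 mm above the bench when nested. x along the long side, y along the short side, z up. Rim 4 mm thick, 12 mm wide; the well hangs 22 mm below it with sloping walls and room to tilt in the nest.
- tray_tab (a point): centre of the orange upright grip tab on one corner of the top tray, at (-103, -68, +24) mm from tray_center. A slab 10 mm thick, 32 mm wide, 40 mm tall on a flat deck (20 mm below this point). Axes are the tray's; its thickness runs 0.583 rad from the tray's +x towards +y, i.e. towards the tray's centre. Grasp across the thickness, from above; fingers have room on both sides.
- tray_far (a point): the top tray's corner opposite the tab, underside of the rim, at (+125, +90, 0) mm from tray_center in the tray's axes. While peeling, the tray can be turned about this corner.
- mat: dark green packing mat, 260 x 190 x 3 mm, fixed on the bench; origin under its centre.
- teasel_a: straw-coloured dried teasel head, about 55 x 36 x 36 mm with a short stalk, lying on the mat; a bystander. Origin at the centre of its underside.
- teasel_b: second teasel head, lying on the bench; a bystander. Origin at the centre of its underside.
- snips: garden snips with orange handles, 190 mm long, lying flat; a bystander. Origin near the pivot, on the bench.
- spool: wooden spool of twine, 64 mm across, 65 mm tall, standing; a bystander. Origin at the centre of its underside.
- jar: jar of brown seed with aluminium cap, 72 mm across, 100 mm tall; a bystander. Origin at the centre of its underside.
- bowl: aluminium bowl, 110 mm across, 50 mm tall; a bystander. Origin at the centre of its underside.

How it is judged (in metres and radians):
On the way, in this order (a step that is already met when the one before it is completed fails the run):
1. the door is seated on its catch (within 0.02 rad of shut) (value of joint door below 0.02 rad), for 0.2 s.
2. the tab corner is at least 20 mm up while the opposite corner is still within 10 mm of its seat (z of tray_tab in the frame of stack above 0.119 m and z of tray_far in the frame of stack below 0.085 m and horizontal distance between tray_far and stack below 0.175 m), for 0.04 s.
At the end, for the whole second after the job is handed in: The gripper holds the tray by its tab (over 1 N, grasp point within 40 mm of the tab centre), rim centre 0.15 to 0.32 m above the bench, within 50 mm of the mat centre in plan, within 0.30 rad of level, under 0.03 m/s, off the stack; the door is within 0.02 rad of shut (height (world z) of tray_center between 0.15 and 0.32 m and horizontal distance between tray_center and mat below 0.05 m and angle between tray_center's own z axis and vertical below 0.3 rad and contact force between the fingers and tray above 1 N and linear speed of tray below 0.03 m/s and value of joint door below 0.02 rad and contact force between tray and stack below 0.1 N and distance between the grasp point and tray_tab below 0.04 m); the arm keeps its last pose, push and grip.
It fails at once if a bystander was moved by more than 30 mm (distance of any of teasel_a, teasel_b, snips, spool, jar, bowl from where it was at the start of the episode above 0.03 m).
It also fails if it takes over 69 s, if anything falls off the work surface, if the arm or the gripper's body presses on something with over 40 N, if the wrist force passes 120 N, or if a joint passes its speed limit or range.

ROBOT

A 6-joint arm with a two-finger parallel gripper is mounted at the origin on the work surface. World frame = base frame: x ahead of the robot, y to its left, z up, the work surface at z = 0. Lengths are in mm, angles in degrees, forces in N, time in s.
With the tool pointing down it reaches from about 400 to 925 mm from the base axis. Payload 3.4 kg.
Tool frame: the origin (TCP) lies between the finger pads; the fingertips stand 17 mm ahead of it and the grasp point (between the pads) lies 2 mm behind it; z points along the fingers, y is the direction in which the jaws open and shut (so a half turn about z gives the same grasp; the last joint's range is limited). The gripper opens to 85 mm and grips with 20 to 120 N. Pads are 22 mm wide; open, the fingers measure 114 mm over their backs; the gripper's body (76 mm by 85 mm) begins 54 mm behind the grasp point. The pads swing forward as they close: fully open they stand 13 mm farther back than shut.
Start: joints at [67.523, 17.578, 86.31, -0, 76.112, -4.211], TCP at [180.244, 546.025, 248.305] pointing down, gripper open.
Joint ranges: [-179.03, 179.03], [-60, 130.46], [8.19, 133.38], [-81.62, 261.62], [5.75, 156.47], [-153.77, 153.77]. Speed limits (degrees/s): [147.25, 147.25, 180, 180, 180, 180].

INTERFACE

Orientations are given as a 3x3 rotation matrix whose columns are the frame's x, y, z axes.
In Python, from rig import get_state, capture, get_calibration, job_done gives the robot as it stands.
- The arm moves only by the tool apply_moves, never from a script. Its argument "deltas" is a list of rows, each a list of 3 entries, a list of its own where there are three numbers: the shift along the tool's x, y, z in m, then the turn, a rotation vector about the tool's x, y, z in rad, then the opening in per cent of the stroke, from 0 (shut) to 100 (fully open). A call has 1 to 20 rows; each row shifts and turns the commanded pose from where the row before left it, along the tool's axes as they then stand; what a row does not reach is not made up. A row lasts 1/8 s, in which the tool goes at most 62.5 mm and 10.7 degrees, less where a joint would pass 70% of its speed; a pose out of reach is approached as far as the arm can. A call is refused whole if a number of a shift passes 0.0625 or a number of a turn 0.188, either way. A call with a gripper value outside its range is refused whole. The fingers move at their own pace and stop on an object; the grip force is fixed at half the most. Time passes only in rows, so rows that do not move let the fingers close. It gives the time, the measured TCP pose, the force and the opening at its end, in the units of the state.
- get_state(): the state, without advancing time (a new reading comes with each control period).
- capture(name): name is "scene" or "top" or "wrist"; returns the picture (420x560x3 uint8, red, green, blue); there is no depth.
- get_calibration(name): a dict with "camera_matrix" (3x3 intrinsics, pixels), "distortion" ([k1, k2, p1, p2, k3] as OpenCV has them; the pictures are not rectified), "world_from_camera" (4x4, takes a point from camera to world coordinates); the wrist camera has in their place "mount" (4x4, takes a point from camera to tool coordinates, whose origin is the TCP and whose axes are the flange's). Camera axes: x right, y down, z forward; pixel columns grow to the right and rows downward; lengths in mm; the calibration is good to about 2 mm. A picture is of the moment at which its call begins: read the wrist's pose just before it. get_calibration takes no time and is no camera call.
- job_done(): hands the job in, once; it reports no verdict.
The state is a dict: "t": time; "q": joint angles; "qd": joint speeds; "joint_efforts": joint torques, N m; "tool_pos": TCP position; "orientation": TCP orientation; "contact_force": force on the tool from outside, world axes, zero at the start; "torque": the same for the moment, N m; "width": opening from 0.0 (shut) to 1.0 (fully open).
Only numpy, scipy, OpenCV 4.12 (cv2) and the standard library are available. Lean on these libraries where they do the work, as an engineer would, in place of code of your own. Each camera call takes 0.05 s, during which the arm holds its last target.

## Working session

There is one attempt and no reset: what is moved stays moved. The work goes in short steps, Python scripts to look and compute and a tool call to move; the robot and the scene stay as the last step left them, time stands still between calls to the robot, and variables do not carry over. Pictures are saved under pics/ and viewed, and the job is handed in when it is done.

Besides the shell and the picture viewer there is one more tool, called after "Emit:" in YAML: its name, and indented under it one key for each argument. apply_moves: Moves the arm, as the interface text tells. Its arguments: {"type":"object","properties":{"deltas":{"type":"array"}},"required":["deltas"]}

```bash
ls; mkdir -p pics
python3 - <<'E'
from rig import *
import cv2, json, numpy as np
s=get_state();print(s)
for n in("scene","top"):
    im=capture(n);cv2.imwrite(f"pics/{n}0.png",im[:,:,::-1])
for n in("scene","top","wrist"):
    print(n,get_calibration(n))
E
```

```text
pics
{'t': 0.0, 'q': array([ 6.75235324e+01,  1.76211206e+01,  8.63852712e+01,  2.74214019e-03,
        7.61141467e+01, -4.21140337e+00]), 'qd': array([ 0.0149669 ,  0.01166261, -0.00050334,  0.02149119,  0.03042101,
       -0.00145422]), 'joint_efforts': array([-9.30372480e-04, -4.57554746e+01, -2.51916826e+01, -3.73483417e-04,
        1.35034023e-02,  4.03584025e-06]), 'tool_pos': array([179.95441379, 545.3800017 , 247.38334865]), 'orientation': array([[-9.49613056e-01,  3.13423556e-01, -8.47218941e-04],
       [ 3.13424637e-01,  9.49611124e-01, -1.92621767e-03],
       [ 2.00806540e-04, -2.09470073e-03, -9.99997786e-01]]), 'contact_force': array([-0.26128463,  0.68406432,  0.24658724]), 'torque': array([-0.01909097,  0.03099698, -0.04855792]), 'width': 0.9991857383548414}
scene {'camera_matrix': array([[528.54211884,   0.        , 278.10956407],
       [  0.        , 528.54211884, 208.17753262],
       [  0.        ,   0.        ,   1.        ]]), 'distortion': array([-0.07552694,  0.        ,  0.        ,  0.        ,  0.        ]), 'world_from_camera': array([[-8.39388221e-01,  
[... 861 characters left out ...]
   [ 0.00000000e+00,  0.00000000e+00,  0.00000000e+00,
         1.00000000e+00]])}
wrist {'camera_matrix': array([[341.87925341,   0.        , 277.55279717],
       [  0.        , 341.87925341, 215.37820824],
       [  0.        ,   0.        ,   1.        ]]), 'distortion': array([-0.00533936,  0.        ,  0.        ,  0.        ,  0.        ]), 'mount': array([[ 7.96924319e-04, -9.53917260e-01, -3.00068702e-01,
         7.69167252e+01],
       [ 9.99999134e-01,  4.45877568e-04,  1.23836081e-03,
        -1.28802066e-02],
       [-1.04749984e-03, -3.00069429e-01,  9.53916789e-01,
        -1.26656171e+02],
       [ 0.00000000e+00,  0.00000000e+00,  0.00000000e+00,
         1.00000000e+00]])}
```

View pics/scene0.png

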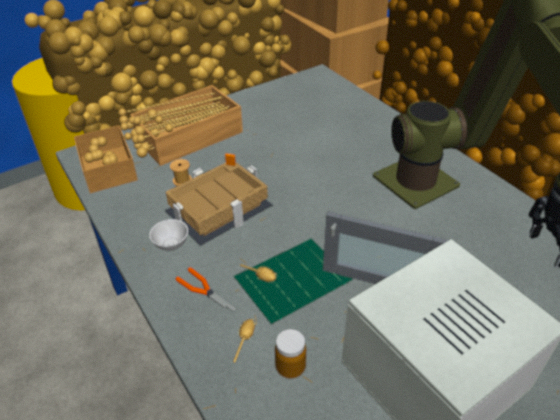

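View pics/top0.png

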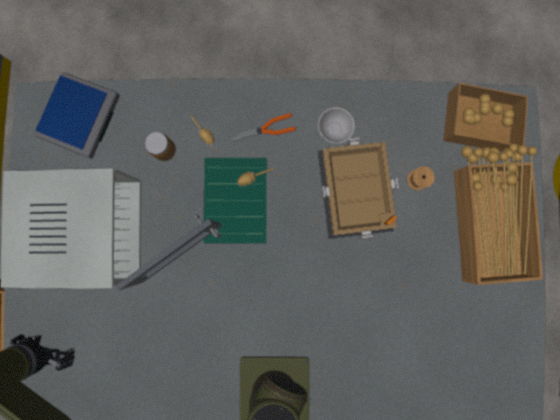

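The top view shows the door from its hinge at about (121,287) to its free end at (215,225). The mat is around (235,200). The stack is around (358,190), with the orange tab at (390,219). I'll enlarge these.

Run:
```python
import cv2
t=cv2.imread("pics/top0.png");s=cv2.imread("pics/scene0.png")
cv2.imwrite("pics/c1.png",cv2.resize(t[190:300,95:245],None,fx=5,fy=5,interpolation=cv2.INTER_CUBIC))
cv2.imwrite("pics/c2.png",cv2.resize(t[130:245,300:450],None,fx=5,fy=5,interpolation=cv2.INTER_CUBIC))
cv2.imwrite("pics/c3.png",cv2.resize(s[140:250,150:290],None,fx=5,fy=5,interpolation=cv2.INTER_CUBIC))
cv2.imwrite("pics/c4.png",cv2.resize(t[140:260,190:280],None,fx=5,fy=5,interpolation=cv2.INTER_CUBIC))
```

```text
(no output)
```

View pics/c1.png

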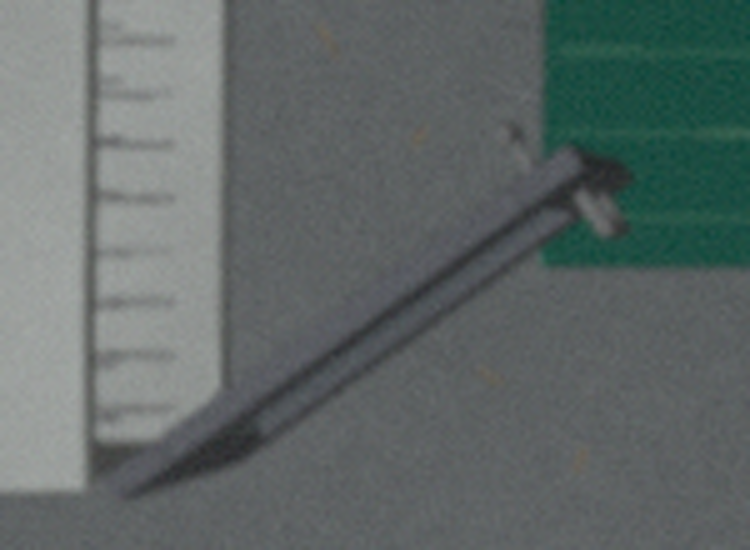

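View pics/c2.png

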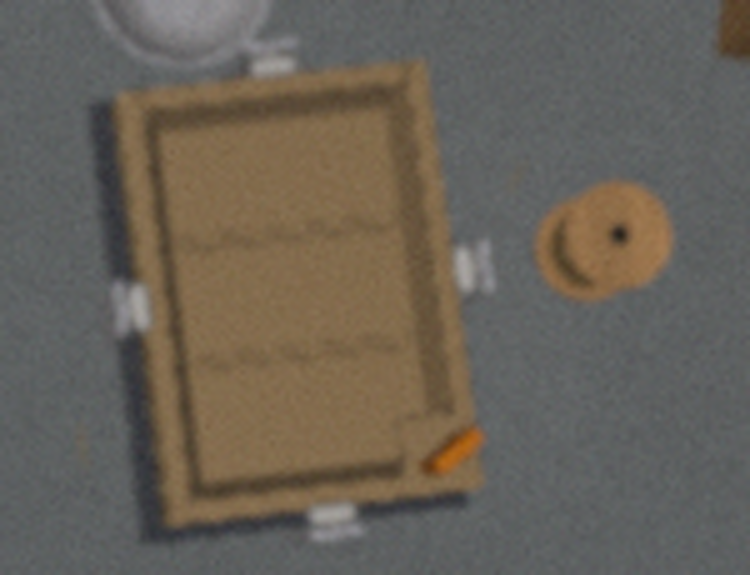

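View pics/c3.png

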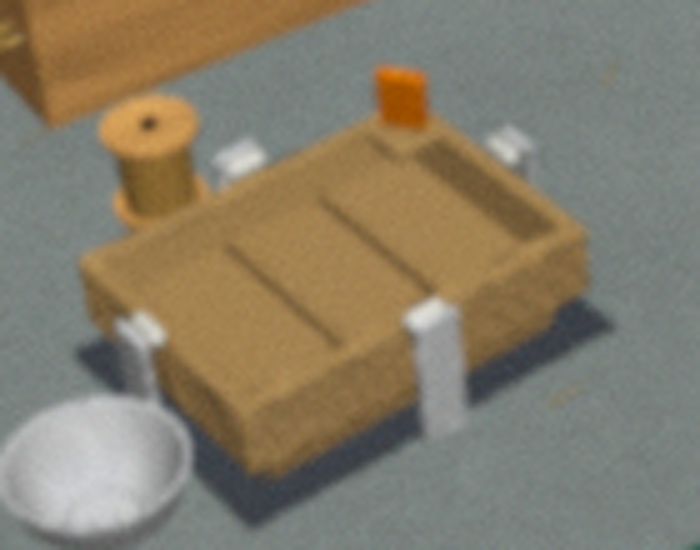

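View pics/c4.png

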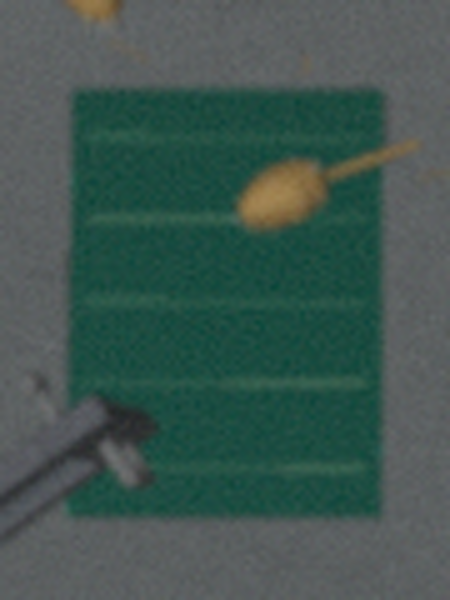

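```bash
cat > h.py <<'E'
import numpy as np, cv2
from rig import *
def ray(n,px,T=None):
    c=get_calibration(n);K=c["camera_matrix"];d=c["distortion"]
    p=cv2.undistortPoints(np.array(px,float).reshape(-1,1,2),K,d).reshape(-1,2)
    W=c["world_from_camera"] if T is None else T@c["mount"]
    r=np.c_[p,np.ones(len(p))]@W[:3,:3].T
    return W[:3,3],r
def onz(n,px,z,T=None):
    o,r=ray(n,px,T);z=np.broadcast_to(z,(len(r),))
    return o+r*((z-o[2])/r[:,2])[:,None]
def tri(a,b):
    (o1,r1),(o2,r2)=a,b;r1=r1[0]/np.linalg.norm(r1[0]);r2=r2[0]/np.linalg.norm(r2[0])
    A=np.c_[r1,-r2];s=np.linalg.lstsq(A,o2-o1,rcond=None)[0];p,q=o1+s[0]*r1,o2+s[1]*r2
    return (p+q)/2,np.linalg.norm(p-q)
def proj(n,P):
    c=get_calibration(n);M=np.linalg.inv(c["world_from_camera"])
    return cv2.projectPoints(np.array(P,float),cv2.Rodrigues(M[:3,:3])[0],M[:3,3],c["camera_matrix"],c["distortion"])[0].reshape(-1,2)
E
python3 - <<'E'
from h import *
np.set_printoptions(precision=1,suppress=True)
f=lambda p,o:(np.array(p,float)+.5)/5-.5+np.array(o)
d=f([(110,488),(570,150),(128,495),(583,160)],(95,190))
print("door top",onz("top",d,230))
m=f([(75,90),(384,90),(70,516),(382,516)],(190,140));M=onz("top",m,3);print("mat",M,M.mean(0))
# rim outer corners z=79
r=f([(118,95),(425,63),(165,525),(483,488)],(300,130));R=onz("top",r,79);print("tray",R,R.mean(0))
t=f([(430,468),(478,436)],(300,130));print("tab top",onz("top",t,75+44))
b=f([(271,65),(467,268),(333,514),(138,306)],(300,130));B=onz("top",b,89);print("beads",B,B.mean(0))
s=f([(390,72),(418,72)],(150,140)) 
print("tabtop scene",onz("scene",f([(378,69),(427,73)],(150,140)),119))
cs=f([(82,263),(258,415),(588,232),(455,125)],(150,140));print("tray scene",onz("scene",cs,79))
E
```

```text
door top [[326.8 393.2 230. ]
 [497.6 163.9 230. ]
 [323.5 383.9 230. ]
 [492.7 157.3 230. ]]
mat [[696.1 215.8   3. ]
 [697.   27.9   3. ]
 [438.1 213.7   3. ]
 [439.6  26.8   3. ]] [567.7 121.1   3. ]
tray [[ 710.2 -136.8   79. ]
 [ 731.4 -315.4   79. ]
 [ 464.2 -162.9   79. ]
 [ 485.8 -345.3   79. ]] [ 597.9 -240.1   79. ]
tab top [[ 495.6 -304.8  119. ]
 [ 513.4 -331.9  119. ]]
beads [[ 726.6 -223.6   89. ]
 [ 610.7 -335.1   89. ]
 [ 470.6 -256.6   89. ]
 [ 587.3 -146.7   89. ]] [ 598.8 -240.5   89. ]
tabtop scene [[ 512.3 -335.   119. ]
 [ 489.  -313.8  119. ]]
tray scene [[ 730.8 -312.    79. ]
 [ 702.9 -132.5   79. ]
 [ 464.1 -166.1   79. ]
 [ 476.9 -304.8   79. ]]
```

```bash
cat >> h.py <<'E'
from scipy.spatial.transform import Rotation as Ro
def down(az):
    a=np.radians(az);x=np.array([np.cos(a),np.sin(a),0]);z=np.array([0,0,-1.]);return np.c_[x,np.cross(z,x),z]
def plan(p0,R0,p1,R1,n):
    # n equal rows, position straight in world, rotation constant rate
    w=Ro.from_matrix(R0.T@R1).as_rotvec();R=R0
    out=[]
    for i in range(n):
        out.append((R.T@((p1-p0)/n)/1000,w/n));R=R@Ro.from_rotvec(w/n).as_matrix()
    return out
def fwd(p,R,rows):
    for r in rows:
        p=p+R@np.array(r[0])*1000;R=R@Ro.from_rotvec(r[1]).as_matrix()
    return p,R
E
python3 - <<'E'
from h import *
np.set_printoptions(precision=4,suppress=True)
f=lambda p,o:(np.array(p,float)+.5)/5-.5+np.array(o)
print(onz("top",np.array([[112.5,168.5],[112.5,288]]),245), onz("top",f([(92,3),(90,485)],(95,190)),245))
s=get_state();print(s['tool_pos'],Ro.from_matrix(s['orientation']).as_euler('ZYX',degrees=True))
p0=np.array([180.2,546,248.3]);R0=down(161.7)
for r in plan(p0,R0,p0+[0,0,52],R0,3):print(r)
p1=p0+[0,0,52]
for r in plan(p1,R0,np.array([417,161,300]),down(36.7),16):print(r)
E
```

```text
[[622.9652 407.2853 245.    ]
 [326.279  398.0926 245.    ]] [[568.2597 403.6988 245.    ]
 [329.7231 397.8974 245.    ]]
[180.0176 545.4736 247.4823] [ 161.7348   -0.0061 -179.8959]
(array([ 0.    ,  0.    , -0.0173]), array([0., 0., 0.]))
(array([ 0.    ,  0.    , -0.0173]), array([0., 0., 0.]))
(array([ 0.    ,  0.    , -0.0173]), array([0., 0., 0.]))
(array([-0.0216, -0.0182,  0.    ]), array([0.    , 0.    , 0.1364]))
(array([-0.0239, -0.0151,  0.    ]), array([0.    , 0.    , 0.1364]))
(array([-0.0257, -0.0117,  0.    ]), array([0.    , 0.    , 0.1364]))
(array([-0.0271, -0.0081,  0.    ]), array([0.    , 0.    , 0.1364]))
(array([-0.0279, -0.0043,  0.    ]), array([0.    , 0.    , 0.1364]))
(array([-0.0282, -0.0005,  0.    ]), array([0.    , 0.    , 0.1364]))
(array([-0.0281,  0.0033,  0.    ]), array([0.    , 0.    , 0.1364]))
(array([-0.0273,  0.0071,  0.    ]), array([0.    , 0.    , 0.1364]))
(array([-0.0261,  0.0108,  0.    ]), array([0.    , 0.    , 0.1364]))
(array([-0.0244,  0.0142,  0.    ]), array([0.    , 0.    , 0.1364]))
(array([-0.0223,  0.0174,  0.    ]), array([0.    , 0.    , 0.1364]))
(array([-0.0197,  0.0203,  0.    ]), array([0.    , 0.    , 0.1364]))
(array([-0.0167,  0.0228,  0.    ]), array([0.    , 0.    , 0.1364]))
(array([-0.0135,  0.0248,  0.    ]), array([0.    , 0.    , 0.1364]))
(array([-0.01  ,  0.0264,  0.    ]), array([0.    , 0.    , 0.1364]))
(array([-0.0063,  0.0275,  0.    ]), array([0.    , 0.    , 0.1364]))
```

Emit:
apply_moves:
  deltas:
    - [[0,0,-0.0173],[0,0,0],0]
    - [[0,0,-0.0173],[0,0,0],0]
    - [[0,0,-0.0173],[0,0,0],0]
    - [[-0.0216,-0.0182,0],[0,0,0.1364],0]
    - [[-0.0239,-0.0151,0],[0,0,0.1364],0]
    - [[-0.0257,-0.0117,0],[0,0,0.1364],0]
    - [[-0.0271,-0.0081,0],[0,0,0.1364],0]
    - [[-0.0279,-0.0043,0],[0,0,0.1364],0]
    - [[-0.0282,-0.0005,0],[0,0,0.1364],0]
    - [[-0.0281,0.0033,0],[0,0,0.1364],0]
    - [[-0.0273,0.0071,0],[0,0,0.1364],0]
    - [[-0.0261,0.0108,0],[0,0,0.1364],0]
    - [[-0.0244,0.0142,0],[0,0,0.1364],0]
    - [[-0.0223,0.0174,0],[0,0,0.1364],0]
    - [[-0.0197,0.0203,0],[0,0,0.1364],0]
    - [[-0.0167,0.0228,0],[0,0,0.1364],0]
    - [[-0.0135,0.0248,0],[0,0,0.1364],0]
    - [[-0.01,0.0264,0],[0,0,0.1364],0]
    - [[-0.0063,0.0275,0],[0,0,0.1364],0]
    - [[0,0,0],[0,0,0],0]

```text
t: 2.6
tool_pos: [417.7, 160.0, 299.8]
orientation: [[0.803, 0.596, -0.001], [0.596, -0.803, -0.0], [-0.001, -0.0, -1.0]]
contact_force: [-0.3, 0.3, -0.7]
width: -0.0
```

Emit:
apply_moves:
  deltas:
    - [[0,0,0.0215],[0,0,0],0]
    - [[0,0,0.0215],[0,0,0],0]
    - [[0,0,0.0215],[0,0,0],0]
    - [[0,0,0.0205],[0,0,0],0]
    - [[0,0,0],[0,0,0],0]

```text
t: 3.22
tool_pos: [415.2, 161.4, 213.7]
orientation: [[0.801, 0.599, -0.005], [0.599, -0.801, -0.001], [-0.004, -0.002, -1.0]]
contact_force: [-0.7, -0.4, 0.5]
width: -0.002
```

Run:
```python
from h import *
for n in("scene","top"):
    im=capture(n);cv2.imwrite(f"pics/{n}1.png",im[:,:,::-1])
t=cv2.imread("pics/top1.png")[180:310,95:275];s=cv2.imread("pics/scene1.png")[160:320,280:500]
cv2.imwrite("pics/c5.png",np.vstack([cv2.resize(t,(400,289)),cv2.resize(s,(400,291))]))
```

```text
(no output)
```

View pics/c5.png

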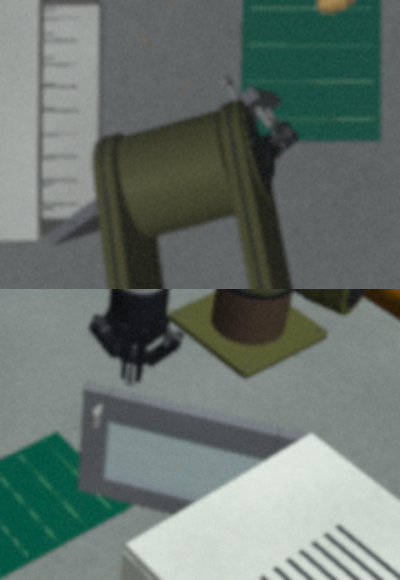

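Run:
```python
from h import *
for d in(.05,.06):
    R=Ro.from_rotvec([0,0,-d]).as_matrix();print(R@[-26,240,0]-[-26,240,0])
```

```text
[12.02749385  0.9995209   0.        ]
[14.43814752  1.12719375  0.        ]
```

Emit:
apply_moves:
  deltas:
    - [[0.01,0,0],[0,0,0],0]
    - [[0.015,0,0],[0,0,0],0]
    - [[0.01,0,0],[0,0,0],0]
    - [[0.005,0,0],[0,0,0],0]
    - [[0.005,0,0],[0,0,0],0]

```text
t: 3.95
tool_pos: [453.3, 188.2, 215.0]
orientation: [[0.802, 0.598, -0.001], [0.598, -0.802, -0.0], [-0.001, -0.0, -1.0]]
contact_force: [-0.4, 0.5, 0.4]
width: 0.001
```

Emit:
apply_moves:
  deltas:
    - [[0.012,0.001,0],[0,0,-0.05],0]
    - [[0.012,0.001,0],[0,0,-0.05],0]
    - [[0.012,0.001,0],[0,0,-0.05],0]
    - [[0.012,0.001,0],[0,0,-0.05],0]
    - [[0.012,0.001,0],[0,0,-0.05],0]
    - [[0.012,0.001,0],[0,0,-0.05],0]
    - [[0.012,0.001,0],[0,0,-0.05],0]
    - [[0.012,0.001,0],[0,0,-0.05],0]
    - [[0.012,0.001,0],[0,0,-0.05],0]
    - [[0.012,0.001,0],[0,0,-0.05],0]

```text
t: 5.2
tool_pos: [537.9, 272.1, 215.0]
orientation: [[0.416, 0.909, -0.001], [0.909, -0.416, -0.001], [-0.001, -0.0, -1.0]]
contact_force: [-0.0, -1.1, 0.5]
width: 0.001
```

Run:
```python
from h import *
for n in("scene","top"):
    im=capture(n);cv2.imwrite(f"pics/{n}2.png",im[:,:,::-1])
t=cv2.imread("pics/top2.png")[160:290,95:275];s=cv2.imread("pics/scene2.png")[160:320,280:500]
cv2.imwrite("pics/c6.png",np.vstack([cv2.resize(t,(400,289)),cv2.resize(s,(400,291))]))
```

```text
(no output)
```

View pics/c6.png

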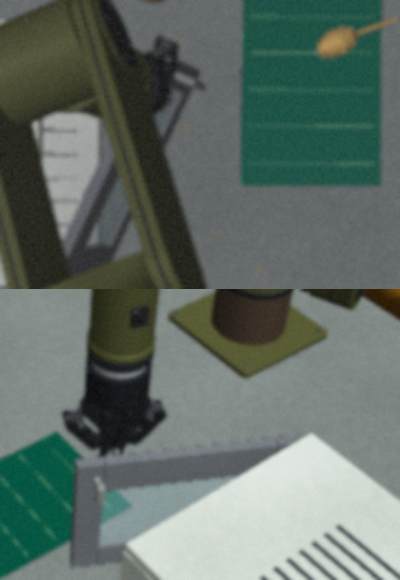

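The door is following the closed fingers, at about 0.45 rad. I'll keep going along the arc.

Emit:
apply_moves:
  deltas:
    - [[0.012,0.001,0],[0,0,-0.05],0]
    - [[0.012,0.001,0],[0,0,-0.05],0]
    - [[0.012,0.001,0],[0,0,-0.05],0]
    - [[0.012,0.001,0],[0,0,-0.05],0]
    - [[0.012,0.001,0],[0,0,-0.05],0]
    - [[0.012,0.001,0],[0,0,-0.05],0]
    - [[0.012,0.001,0],[0,0,-0.05],0]

```text
t: 6.18
tool_pos: [567.9, 351.3, 215.2]
orientation: [[0.077, 0.997, 0.0], [0.997, -0.077, 0.0], [0.0, 0.0, -1.0]]
contact_force: [0.7, -0.3, 0.3]
width: 0.0
```

Emit:
apply_moves:
  deltas:
    - [[0.008,0.001,0],[0,0,-0.033],0]
    - [[0.008,0.001,0],[0,0,-0.033],0]
    - [[0.004,0,0],[0,0,-0.016],0]

```text
t: 6.55
tool_pos: [570.4, 364.7, 215.2]
orientation: [[-0.003, 1.0, -0.002], [1.0, 0.003, -0.012], [-0.012, -0.002, -1.0]]
contact_force: [0.5, -17.0, 5.3]
width: 0.006
```

Emit:
apply_moves:
  deltas:
    - [[0.003,0,0],[0,0,0],0]
    - [[0,0,0],[0,0,0],0]

```text
t: 6.8
tool_pos: [571.0, 371.7, 215.1]
orientation: [[-0.002, 1.0, 0.0], [1.0, 0.002, -0.003], [-0.003, 0.0, -1.0]]
contact_force: [0.9, -4.2, -0.2]
width: -0.003
```

Emit:
apply_moves:
  deltas:
    - [[0.003,0,0],[0,0,0],0]
    - [[0,0,0],[0,0,0],0]

```text
t: 7.05
tool_pos: [570.6, 377.3, 215.2]
orientation: [[-0.002, 1.0, -0.0], [1.0, 0.002, 0.002], [0.002, -0.0, -1.0]]
contact_force: [-0.6, 0.6, -0.6]
width: 0.001
```

Emit:
apply_moves:
  deltas:
    - [[0.003,0,0],[0,0,0],0]
    - [[0,0,0],[0,0,0],0]

```text
t: 7.3
tool_pos: [570.5, 378.9, 215.2]
orientation: [[-0.002, 1.0, -0.0], [1.0, 0.002, -0.001], [-0.001, -0.0, -1.0]]
contact_force: [0.9, -3.9, 1.6]
width: 0.006
```

Emit:
apply_moves:
  deltas:
    - [[0.003,0,0],[0,0,0],0]
    - [[0,0,0],[0,0,0],0]
    - [[0,0,0],[0,0,0],0]

```text
t: 7.68
tool_pos: [570.4, 379.0, 215.2]
orientation: [[-0.001, 1.0, -0.001], [1.0, 0.001, -0.006], [-0.006, -0.001, -1.0]]
contact_force: [-0.4, -11.0, 3.5]
width: 0.001
```

Run:
```python
from h import *
for n in("scene","top"):
    im=capture(n);cv2.imwrite(f"pics/{n}3.png",im[:,:,::-1])
t=cv2.imread("pics/top3.png")[140:300,95:275];s=cv2.imread("pics/scene3.png")[160:340,280:500]
cv2.imwrite("pics/c7.png",np.hstack([cv2.resize(t,(400,356)),cv2.resize(s,(400,356))]))
```

```text
(no output)
```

View pics/c7.png

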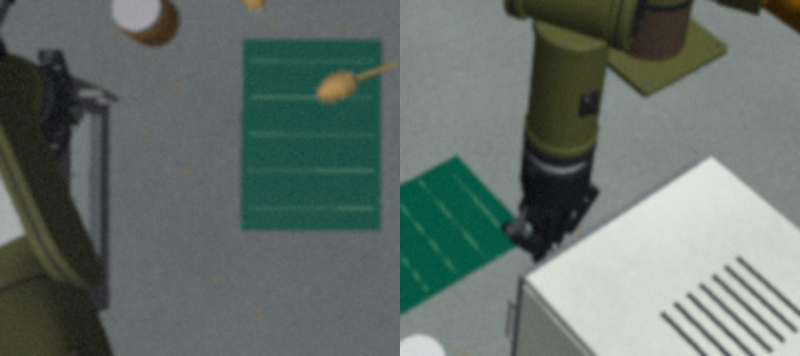

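The door is flush with the cabinet front. The force now rises with no further travel, so it is on its stop. I'll back off.

Emit:
apply_moves:
  deltas:
    - [[-0.01,0,0],[0,0,0],0]
    - [[-0.025,0,0],[0,0,0],0]
    - [[-0.03,0,0],[0,0,0],0]
    - [[-0.03,0,-0.03],[0,0,0],0]
    - [[0,0,-0.03],[0,0,0],50]
    - [[0,0,0],[0,0,0],50]
    - [[0,0,0],[0,0,0],50]

```text
t: 8.65
tool_pos: [570.4, 286.8, 274.6]
orientation: [[-0.001, 1.0, -0.001], [1.0, 0.001, -0.0], [-0.0, -0.001, -1.0]]
contact_force: [0.5, -0.1, -1.1]
width: 0.499
```

Run:
```python
from h import *
for n in("scene","top"):
    im=capture(n);cv2.imwrite(f"pics/{n}4.png",im[:,:,::-1])
t=cv2.imread("pics/top4.png")[140:300,95:275];s=cv2.imread("pics/scene4.png")[160:340,280:500]
cv2.imwrite("pics/c8.png",np.hstack([cv2.resize(t,(400,356)),cv2.resize(s,(400,356))]))
np.set_printoptions(precision=4,suppress=True)
s=get_state();p=s['tool_pos'];print(p,s['orientation'],s['q'],s['width'])
p0=p;R0=down(90)
# target above tab, x az 130.4, via CW? delta +40.4
for r in plan(p0,R0,np.array([504,-320,260.]),down(130.4),20):print(r)
```

```text
[570.0093 286.9832 273.6609] [[-0.0018  1.     -0.0025]
 [ 1.      0.0018 -0.0009]
 [-0.0009 -0.0025 -1.    ]] [22.928  21.7719 76.0274  0.008  82.3536 22.8237] 0.500731669931269
(array([-0.0303, -0.0033,  0.0007]), array([ 0.    ,  0.    , -0.0353]))
(array([-0.0302, -0.0044,  0.0007]), array([ 0.    ,  0.    , -0.0353]))
(array([-0.03  , -0.0054,  0.0007]), array([ 0.    ,  0.    , -0.0353]))
(array([-0.0298, -0.0065,  0.0007]), array([ 0.    ,  0.    , -0.0353]))
(array([-0.0296, -0.0075,  0.0007]), array([ 0.    ,  0.    , -0.0353]))
(array([-0.0293, -0.0086,  0.0007]), array([ 0.    ,  0.    , -0.0353]))
(array([-0.029 , -0.0096,  0.0007]), array([ 0.    ,  0.    , -0.0353]))
(array([-0.0286, -0.0106,  0.0007]), array([ 0.    ,  0.    , -0.0353]))
(array([-0.0282, -0.0116,  0.0007]), array([ 0.    ,  0.    , -0.0353]))
(array([-0.0278, -0.0126,  0.0007]), array([ 0.    ,  0.    , -0.0353]))
(array([-0.0273, -0.0136,  0.0007]), array([ 0.    ,  0.    , -0.0353]))
(array([-0.0268, -0.0145,  0.0007]), array([ 0.    ,  0.    , -0.0353]))
(array([-0.0263, -0.0155,  0.0007]), array([ 0.    ,  0.    , -0.0353]))
(array([-0.0258, -0.0164,  0.0007]), array([ 0.    ,  0.    , -0.0353]))
(array([-0.0252, -0.0173,  0.0007]), array([ 0.    ,  0.    , -0.0353]))
(array([-0.0245, -0.0182,  0.0007]), array([ 0.    ,  0.    , -0.0353]))
(array([-0.0239, -0.019 ,  0.0007]), array([ 0.    ,  0.    , -0.0353]))
(array([-0.0232, -0.0198,  0.0007]), array([ 0.    ,  0.    , -0.0353]))
(array([-0.0225, -0.0207,  0.0007]), array([ 0.    ,  0.    , -0.0353]))
(array([-0.0217, -0.0214,  0.0007]), array([ 0.    ,  0.    , -0.0353]))
```

View pics/c8.png

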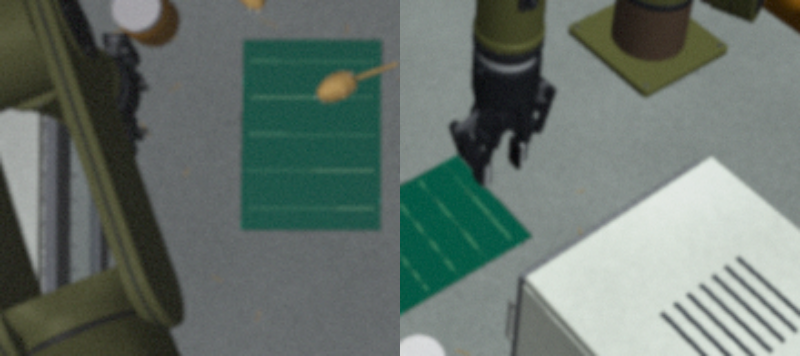

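The door stays flush after I back off. Next I move over the tab.

Emit:
apply_moves:
  deltas:
    - [[-0.0303,-0.0033,0.0007],[0,0,-0.0353],50]
    - [[-0.0302,-0.0044,0.0007],[0,0,-0.0353],50]
    - [[-0.03,-0.0054,0.0007],[0,0,-0.0353],50]
    - [[-0.0298,-0.0065,0.0007],[0,0,-0.0353],50]
    - [[-0.0296,-0.0075,0.0007],[0,0,-0.0353],50]
    - [[-0.0293,-0.0086,0.0007],[0,0,-0.0353],50]
    - [[-0.029,-0.0096,0.0007],[0,0,-0.0353],50]
    - [[-0.0286,-0.0106,0.0007],[0,0,-0.0353],50]
    - [[-0.0282,-0.0116,0.0007],[0,0,-0.0353],50]
    - [[-0.0278,-0.0126,0.0007],[0,0,-0.0353],50]
    - [[-0.0273,-0.0136,0.0007],[0,0,-0.0353],50]
    - [[-0.0268,-0.0145,0.0007],[0,0,-0.0353],50]
    - [[-0.0263,-0.0155,0.0007],[0,0,-0.0353],50]
    - [[-0.0258,-0.0164,0.0007],[0,0,-0.0353],50]
    - [[-0.0252,-0.0173,0.0007],[0,0,-0.0353],50]
    - [[-0.0245,-0.0182,0.0007],[0,0,-0.0353],50]
    - [[-0.0239,-0.019,0.0007],[0,0,-0.0353],50]
    - [[-0.0232,-0.0198,0.0007],[0,0,-0.0353],50]
    - [[-0.0225,-0.0207,0.0007],[0,0,-0.0353],50]
    - [[-0.0217,-0.0214,0.0007],[0,0,-0.0353],50]

```text
t: 11.25
tool_pos: [505.5, -319.9, 259.7]
orientation: [[-0.651, 0.759, -0.002], [0.759, 0.651, 0.002], [0.003, -0.0, -1.0]]
contact_force: [-0.1, -0.2, 0.1]
width: 0.504
```

Emit:
apply_moves:
  deltas:
    - [[0,0,0],[0,0,0],50]

```text
t: 11.38
tool_pos: [505.5, -321.1, 259.5]
orientation: [[-0.648, 0.761, -0.002], [0.761, 0.648, 0.001], [0.002, -0.001, -1.0]]
contact_force: [-0.5, -0.9, -0.0]
width: 0.499
```

Run:
```python
from h import *
s=get_state();p=s['tool_pos'];R=s['orientation'];print(p,R,s['q'])
np.savez("w5.npz",p=p,R=R)
im=capture("wrist");cv2.imwrite("pics/w5.png",im[:,:,::-1])
im=capture("top");cv2.imwrite("pics/top5.png",im[:,:,::-1])
```

```text
[ 505.51780546 -321.055018    259.52221546] [[-6.48473169e-01  7.61234937e-01 -1.97988798e-03]
 [ 7.61234931e-01  6.48475550e-01  9.17125304e-04]
 [ 1.98205677e-03 -9.12428741e-04 -9.99997619e-01]] [-3.64456619e+01  1.90830087e+01  8.23260493e+01 -2.56148848e-02
  7.87134124e+01 -7.68673535e+01]
```

View pics/w5.png

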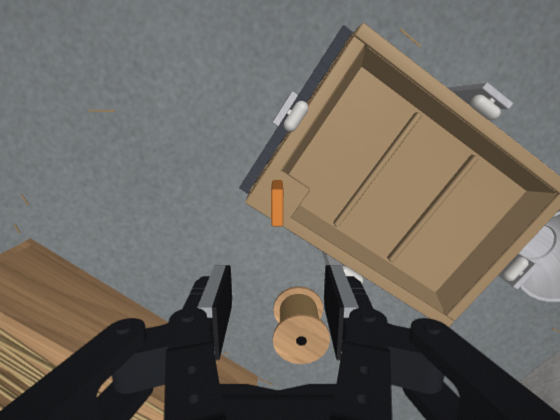

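View pics/top5.png

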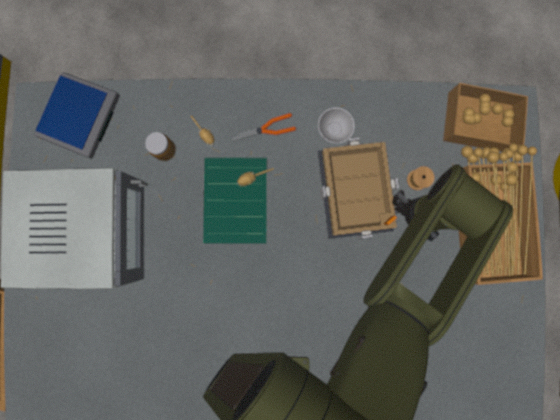

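Run:
```python
from h import *
im=cv2.imread("pics/w5.png");cv2.imwrite("pics/c9.png",cv2.resize(im[165:245,230:330],None,fx=7,fy=7,interpolation=cv2.INTER_CUBIC))
d=np.load("w5.npz");T=np.eye(4);T[:3,:3]=d['R'];T[:3,3]=d['p']
P=onz("wrist",[(278,207),(278,189),(277,226)],119,T);print(P);print((P-d['p'])@d['R'])
# rim corners near
print(onz("wrist",[(246,200),(361,25),(450,322)],79,T))
print(onz("top",[(390.3,219.8)],119))
```

```text
[[ 505.5711943  -320.46185321  119.        ]
 [ 495.85196527 -309.07997133  119.        ]
 [ 515.55040203 -333.42184041  119.        ]]
[[ 1.38393513e-01  5.53510821e-01  1.40522319e+02]
 [ 1.51053388e+01  5.35766239e-01  1.40552001e+02]
 [-1.61984499e+01 -2.54202444e-01  1.40490676e+02]]
[[ 486.01759603 -343.2561323    79.        ]
 [ 465.00725972 -170.16873289   79.        ]
 [ 730.89245967 -307.42082024   79.        ]]
[[ 505.01375261 -318.0532191   119.        ]]
```

View pics/c9.png

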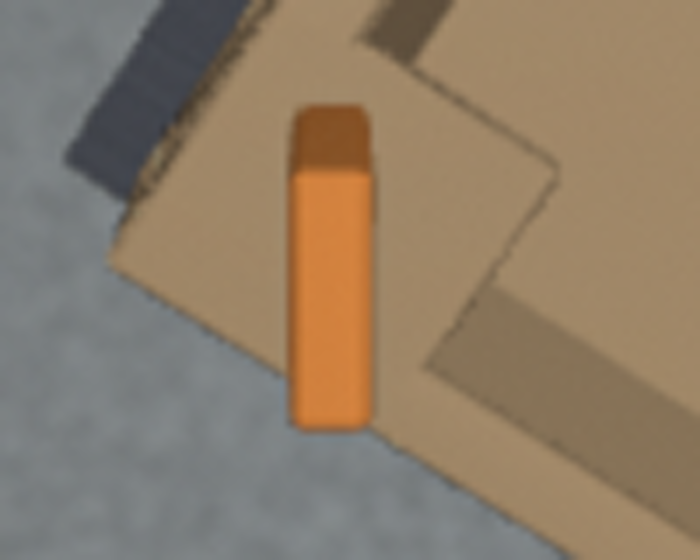

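The wrist view shows the tab square to the jaws, with its centre within 1 mm of the tool axis and a measured width of 31 mm against the given 32. I'll descend and grip.

Emit:
apply_moves:
  deltas:
    - [[0,0.0005,0.02],[0,0,0],50]
    - [[0,0,0.025],[0,0,0],50]
    - [[0,0,0.025],[0,0,0],50]
    - [[0,0,0.025],[0,0,0],50]
    - [[0,0,0.02],[0,0,0],50]
    - [[0,0,0.015],[0,0,0],50]
    - [[0,0,0.015],[0,0,0],50]
    - [[0,0,0.01],[0,0,0],50]
    - [[0,0,0],[0,0,0],50]
    - [[0,0,0],[0,0,0],50]

```text
t: 12.72
tool_pos: [506.8, -319.6, 106.7]
orientation: [[-0.65, 0.76, 0.001], [0.76, 0.65, -0.001], [-0.001, 0.0, -1.0]]
contact_force: [-0.3, 0.3, -0.4]
width: 0.498
```

Run:
```python
from h import *
s=get_state();print(s['tool_pos'],s['contact_force'])
im=capture("wrist");cv2.imwrite("pics/w6.png",im[:,:,::-1])
```

```text
[ 506.7979223  -319.62206702  106.6904924 ] [-0.31429097  0.34350068 -0.36295388]
```

View pics/w6.png

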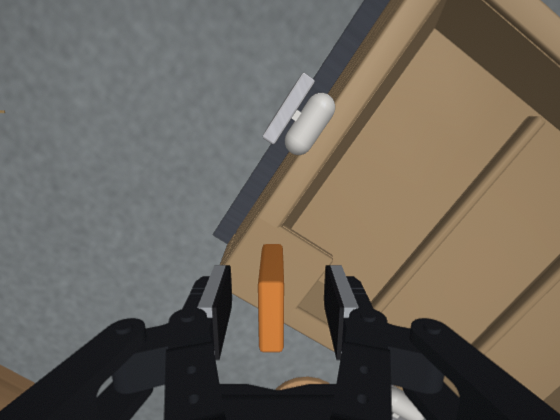

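The tab sits about 3 mm towards −y between the pads. I'll correct that, lower a little and close.

Emit:
apply_moves:
  deltas:
    - [[0,-0.0025,0.003],[0,0,0],50]
    - [[0,0,0],[0,0,0],50]
    - [[0,0,0],[0,0,0],0]
    - [[0,0,0],[0,0,0],0]
    - [[0,0,0],[0,0,0],0]
    - [[0,0,0],[0,0,0],0]
    - [[0,0,0],[0,0,0],0]
    - [[0,0,0],[0,0,0],0]

```text
t: 13.78
tool_pos: [504.7, -321.1, 103.4]
orientation: [[-0.65, 0.76, 0.0], [0.76, 0.65, -0.0], [-0.001, 0.0, -1.0]]
contact_force: [-0.5, -0.6, 2.7]
width: 0.104
```

Emit:
apply_moves:
  deltas:
    - [[0,0.0003,-0.0033],[0.012,0,0],0]
    - [[0,0.0003,-0.0033],[0.012,0,0],0]
    - [[0,0.0003,-0.0033],[0.012,0,0],0]
    - [[0,0.0003,-0.0033],[0.012,0,0],0]
    - [[0,0.0003,-0.0033],[0.012,0,0],0]

```text
t: 14.4
tool_pos: [505.9, -319.4, 120.3]
orientation: [[-0.65, 0.758, -0.046], [0.76, 0.649, -0.039], [0.0, -0.061, -0.998]]
contact_force: [0.9, -0.8, -1.9]
width: 0.105
```

Emit:
apply_moves:
  deltas:
    - [[0,0.0003,-0.0033],[0.012,0,0],0]
    - [[0,0.0003,-0.0033],[0.012,0,0],0]
    - [[0,0.0003,-0.0033],[0.012,0,0],0]
    - [[0,0.0003,-0.0033],[0.012,0,0],0]
    - [[0,0,0],[0,0,0],0]
    - [[0,0,0],[0,0,0],0]

```text
t: 15.15
tool_pos: [507.4, -318.6, 133.0]
orientation: [[-0.65, 0.756, -0.082], [0.76, 0.646, -0.071], [-0.0, -0.108, -0.994]]
contact_force: [-1.9, -3.0, 1.2]
width: 0.105
```

Run:
```python
from h import *
s=get_state();print(s['tool_pos'],s['contact_force'],s['width'],s['torque'])
a=capture("wrist");b=capture("scene")
cv2.imwrite("pics/w7.png",a[:,:,::-1]);cv2.imwrite("pics/s7.png",b[:,:,::-1])
cv2.imwrite("pics/c10.png",np.hstack([cv2.resize(a,(400,300)),cv2.resize(b[130:250,140:300],(400,300),interpolation=cv2.INTER_CUBIC)])[:,:,::-1])
```

```text
[ 507.43842646 -318.57251574  133.01299129] [-1.9496853  -2.9978392   1.16206217] 0.10483859830523092 [-0.14639068  0.564279   -0.05310653]
```

View pics/c10.png

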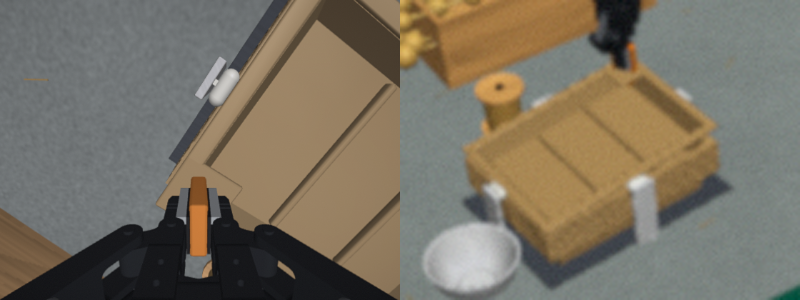

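Run:
```python
import cv2,numpy as np
a=cv2.imread("pics/scene0.png")[170:250,155:275];b=cv2.imread("pics/s7.png")[170:250,155:275]
cv2.imwrite("pics/c11.png",np.hstack([cv2.resize(x,(400,267),interpolation=cv2.INTER_CUBIC) for x in(a,b)]))
from h import *
print(proj("scene",[[712.5,-136,79],[712.5,-136,89],[712.5,-136,99]]))
```

```text
[[197.55715825 223.1975993 ]
 [197.12896996 220.5721129 ]
 [196.69721338 217.92276228]]
```

View pics/c11.png

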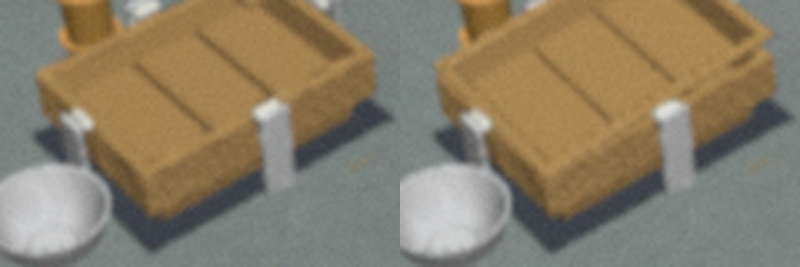

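Step 2 looks met. The tab is about 29 mm up, and the far corner is still at its seat in the scene view, moved by no more than about 1 px. I'll peel a bit more, then lift.

Emit:
apply_moves:
  deltas:
    - [[0,0.0003,-0.0033],[0.012,0,0],0]
    - [[0,0.0003,-0.0033],[0.012,0,0],0]
    - [[0,0.0003,-0.0033],[0.012,0,0],0]
    - [[0,0.0003,-0.0033],[0.012,0,0],0]
    - [[0,0.0003,-0.0033],[0.012,0,0],0]
    - [[0,0,0],[0,0,0],0]
    - [[0,-0.0008,-0.005],[0,0,0],0]
    - [[0,-0.0008,-0.005],[0,0,0],0]
    - [[0,-0.0008,-0.005],[0,0,0],0]
    - [[0,-0.0008,-0.005],[0,0,0],0]
    - [[0,-0.0017,-0.01],[0,0,0],0]
    - [[0,-0.0025,-0.015],[0,0,0],0]
    - [[0,-0.0034,-0.02],[0,0,0],0]
    - [[0,-0.0034,-0.02],[0,0,0],0]
    - [[0,-0.0025,-0.015],[0,0,0],0]
    - [[0,0,0],[0,0,0],0]
    - [[0,0,0],[0,0,0],0]

```text
t: 17.38
tool_pos: [510.3, -315.4, 249.8]
orientation: [[-0.65, 0.749, -0.128], [0.76, 0.641, -0.108], [0.001, -0.167, -0.986]]
contact_force: [-0.1, 1.0, -0.7]
width: 0.1
```

Run:
```python
from h import *
np.set_printoptions(precision=4,suppress=True)
s=get_state();print(s['tool_pos'],s['orientation'],s['contact_force'],s['width'],s['torque'])
a=capture("wrist");b=capture("scene")
cv2.imwrite("pics/c12.png",np.hstack([cv2.resize(a,(400,300)),cv2.resize(b[100:250,100:300],(400,300),interpolation=cv2.INTER_CUBIC)])[:,:,::-1])
p=s['tool_pos'];R=s['orientation']
for r in plan(p,R,np.array([473,40.4,230.]),down(130.4),18):print(r)
```

```text
[ 510.2696 -315.4339  249.8152] [[-0.65    0.7492 -0.1278]
 [ 0.76    0.6409 -0.1081]
 [ 0.0009 -0.1674 -0.9859]] [-0.06    1.0076 -0.7363] 0.09958780081722146 [-0.0187 -0.0198 -0.025 ]
(array([ 0.0164,  0.0113, -0.0008]), array([-0.0093, -0.    ,  0.0001]))
(array([ 0.0164,  0.0113, -0.0007]), array([-0.0093, -0.    ,  0.0001]))
(array([ 0.0164,  0.0113, -0.0006]), array([-0.0093, -0.    ,  0.0001]))
(array([ 0.0164,  0.0113, -0.0005]), array([-0.0093, -0.    ,  0.0001]))
(array([ 0.0164,  0.0113, -0.0004]), array([-0.0093, -0.    ,  0.0001]))
(array([ 0.0164,  0.0113, -0.0003]), array([-0.0093, -0.    ,  0.0001]))
(array([ 0.0164,  0.0113, -0.0002]), array([-0.0093, -0.    ,  0.0001]))
(array([ 0.0164,  0.0113, -0.0001]), array([-0.0093, -0.    ,  0.0001]))
(array([0.0164, 0.0113, 0.0001]), array([-0.0093, -0.    ,  0.0001]))
(array([0.0164, 0.0113, 0.0002]), array([-0.0093, -0.    ,  0.0001]))
(array([0.0164, 0.0113, 0.0003]), array([-0.0093, -0.    ,  0.0001]))
(array([0.0164, 0.0113, 0.0004]), array([-0.0093, -0.    ,  0.0001]))
(array([0.0164, 0.0113, 0.0005]), array([-0.0093, -0.    ,  0.0001]))
(array([0.0164, 0.0113, 0.0006]), array([-0.0093, -0.    ,  0.0001]))
(array([0.0164, 0.0113, 0.0007]), array([-0.0093, -0.    ,  0.0001]))
(array([0.0164, 0.0113, 0.0008]), array([-0.0093, -0.    ,  0.0001]))
(array([0.0164, 0.0113, 0.0009]), array([-0.0093, -0.    ,  0.0001]))
(array([0.0164, 0.0112, 0.001 ]), array([-0.0093, -0.    ,  0.0001]))
```

View pics/c12.png

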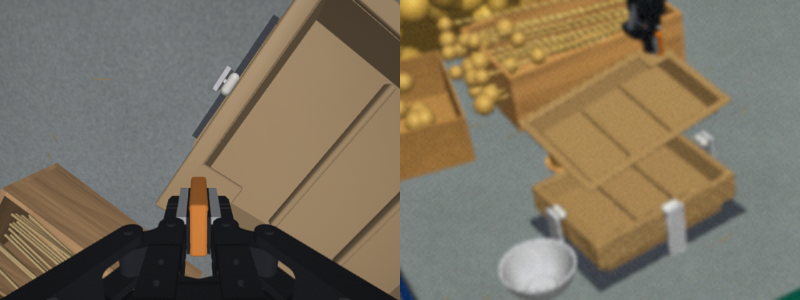

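The tray is free and held at the tab, in the same grasp as before. Next I carry it over the mat and level it.

Emit:
apply_moves:
  deltas:
    - [[0.0082,0.0057,-0.0004],[-0.0093,0,0],0]
    - [[0.0164,0.0113,-0.0007],[-0.0093,0,0],0]
    - [[0.0164,0.0113,-0.0006],[-0.0093,0,0],0]
    - [[0.0164,0.0113,-0.0005],[-0.0093,0,0],0]
    - [[0.0164,0.0113,-0.0004],[-0.0093,0,0],0]
    - [[0.0164,0.0113,-0.0003],[-0.0093,0,0],0]
    - [[0.0164,0.0113,-0.0002],[-0.0093,0,0],0]
    - [[0.0164,0.0113,-0.0001],[-0.0093,0,0],0]
    - [[0.0164,0.0113,0.0001],[-0.0093,0,0],0]
    - [[0.0164,0.0113,0.0002],[-0.0093,0,0],0]
    - [[0.0164,0.0113,0.0003],[-0.0093,0,0],0]
    - [[0.0164,0.0113,0.0004],[-0.0093,0,0],0]
    - [[0.0164,0.0113,0.0005],[-0.0093,0,0],0]
    - [[0.0164,0.0113,0.0006],[-0.0093,0,0],0]
    - [[0.0164,0.0113,0.0007],[-0.0093,0,0],0]
    - [[0.0164,0.0113,0.0008],[-0.0093,0,0],0]
    - [[0.0164,0.0113,0.0009],[-0.0093,0,0],0]
    - [[0.0164,0.0113,0.001],[-0.0093,0,0],0]
    - [[0.0082,0.0056,0],[0,0,0],0]
    - [[0,0,0],[0,0,0],0]

```text
t: 19.98
tool_pos: [472.7, 41.0, 230.9]
orientation: [[-0.651, 0.759, -0.0], [0.759, 0.651, -0.001], [-0.0, -0.001, -1.0]]
contact_force: [0.3, -0.7, -0.5]
width: 0.11
```

Emit:
apply_moves:
  deltas:
    - [[0,0,0],[0,0,0],0]
    - [[0,0,0],[0,0,0],0]
    - [[0,0,0],[0,0,0],0]
    - [[0,0,0],[0,0,0],0]

```text
t: 20.48
tool_pos: [472.8, 40.1, 230.8]
orientation: [[-0.65, 0.76, -0.001], [0.76, 0.65, -0.0], [0.0, -0.001, -1.0]]
contact_force: [-0.6, 0.6, -1.6]
width: 0.109
```

Run:
```python
from h import *
s=get_state();print(s['tool_pos'],s['orientation'][:,2],s['contact_force'],s['width'],s['qd'])
a=capture("top");b=capture("scene")
cv2.imwrite("pics/c13.png",cv2.resize(a,(800,600),interpolation=cv2.INTER_CUBIC)[:,:,::-1])
cv2.imwrite("pics/top13.png",a[:,:,::-1])
cv2.imwrite("pics/c14.png",b[:,:,::-1])
```

```text
[472.7810091   40.08913907 230.78711871] [-5.93073436e-04 -4.73076520e-04 -9.99999712e-01] [-0.5865939   0.60166778 -1.57627812] 0.10944793859538975 [ 0.19550018 -0.02092441  0.05270194 -0.0024535  -0.02289124 -0.04412571]
```

View pics/c13.png

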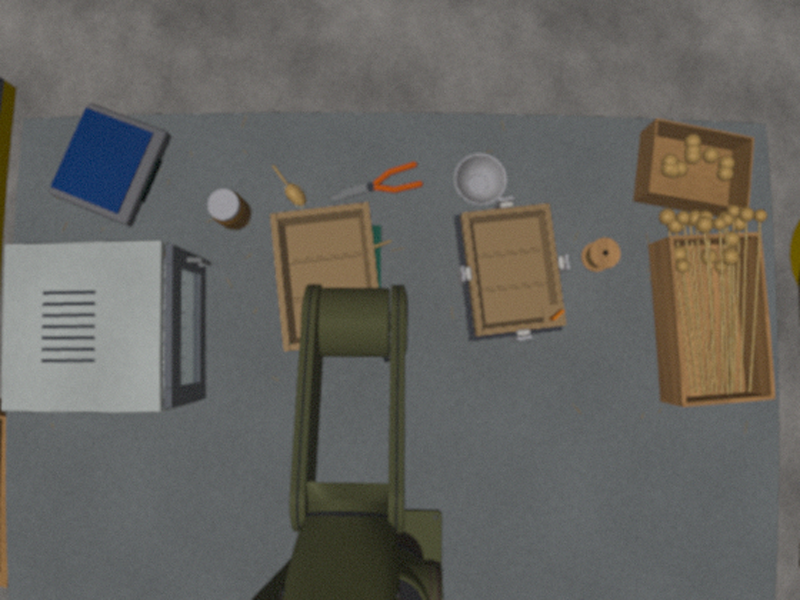

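View pics/c14.png

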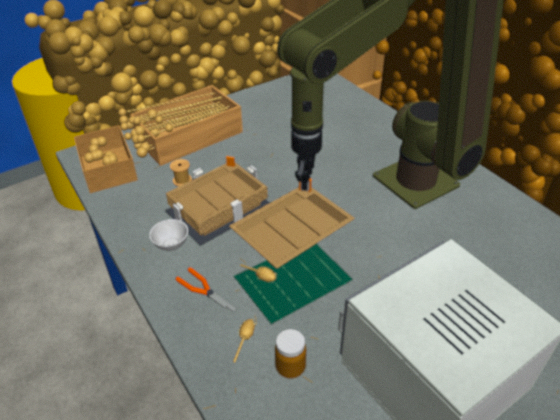

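Run:
```python
from h import *
k=560/800
P=onz("top",np.array([(272,215),(368,204),(285,350)])*k,206);print(P,(P[1]+P[2])/2)
t=cv2.imread("pics/top13.png");cv2.imwrite("pics/c15.png",cv2.resize(t[160:300,100:160],None,fx=5,fy=4.2,interpolation=cv2.INTER_CUBIC))
```

```text
[[676.44767383 218.5818793  206.        ]
 [697.23896129  45.36762743 206.        ]
 [434.16425342 189.8064493  206.        ]] [565.70160736 117.58703837 206.        ]
```

View pics/c15.png

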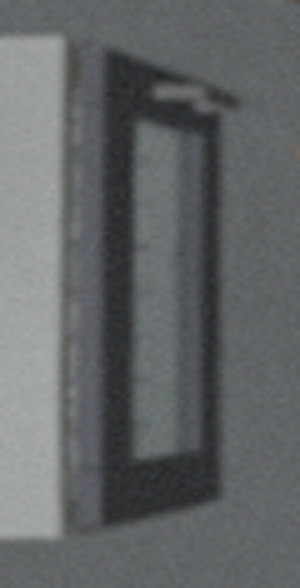

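```bash
python3 -c "
from rig import *
print(job_done())"
```

```text
the job is handed in; nothing more can be done
None
```

I've handed the job in: the door is shut on its catch, and the tray is held by its tab over the mat. No verdict came back, so everything below is from my own checks.

- **Door:** I pushed it along its arc. The force peaked at about 17 N at the catch, dropped to about 0, then rose to 11 N at the stop with no further travel. In the last picture its edge is parallel to the cabinet front.
- **Peel:** The tab corner was about 29 mm up while the far corner was still at its seat in the scene picture, moved by no more than about 1 px. I then peeled a little further and lifted the tray clear.
- **Tray at hand-in:**
  - Its centre measured (566, 118) mm against the mat centre (568, 121), so about 4 mm off.
  - The rim is about 203 mm up, worked out from the tool height.
  - The gripper is vertical to within 0.001 rad, which I took as the tray being level. I did not measure the tray's own tilt.
  - The arm was at rest, and the jaws had stopped at a 9 mm opening on the 10 mm tab.
- **Bystanders:** By eye they are where they started. In the last top picture the tray hid most of the teasel head on the mat, but the scene camera shows it in its place.

The finished run took about 20.6 s of the 69 s allowed. No check failed. The one correction was a 3 mm sideways shift that the wrist picture called for before I closed the jaws on the tab.

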